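Open the pickle jar and put its strainer to drain

TASK

Unscrew the tall white lid of the glass pickle jar, lift it off and set it down on the worktop, open side down. Then lift the strainer out of the jar by its knob and stand it upright in the middle of the glass bowl to drain. Set both down rather than dropping them, do not rip the lid off its thread, and leave the bowl and the things round the jar where they are.

Things in the scene. Friction and masses are not known exactly. Their poses are not given: they have to be found in the camera images.
- jar: Squat clear-glass pickle jar on a grey suction foot that holds it firmly to the worktop: it cannot move or turn. Origin: centre of its underside, z up. Foot 82 mm and body 76 mm across up to 50 mm, then a shoulder up to 60 mm, then the neck (outside 49 mm, mouth 43 mm across) up to the rim at 93 mm. Inner floor 10 mm above the worktop. Right-hand thread on the neck with a lead of 7 mm per turn.
- lid: White ribbed screw lid on the jar, round, 65 mm across, 51 mm high, open below, about 60 g. Origin: centre of its underside (66 mm above the worktop when screwed on), z up through its top. It unscrews anticlockwise seen from above, rises 7 mm per turn and comes free after about 1.2 turns (7.0 to 7.5 rad); till then the thread holds it down. It turns easily and stays put when let go.
- lid_top (a point): Centre of the lid's top, 51 mm above its underside. The lid covers the strainer's knob, which reaches 45 mm up inside it: once free it must go 50 mm straight up before it moves sideways. The strip of worktop in front of the sink (x 0.38 to 0.46, y -0.25 to 0.05) is free.
- strainer: Steel strainer standing in the jar, hidden until the lid is off: a round cage 34 mm across and 41 mm high with a thin stem up its middle and a round black knob at the top; 101 mm high in all, about 80 g. Origin: centre of its underside, z up. It stands loosely, up to 4.5 mm off the jar's centre.
- strainer_knob (a point): Centre of the top of the strainer's knob. The knob is an upright cylinder 16 mm across and 18 mm high; its top stands 18 mm above the jar's rim.
- glass_bowl: Loose clear-glass bowl, rim 166 mm across and 61 mm high, open and empty. Origin: centre of its underside, z up. Its flat inner floor is 6 mm above the worktop and about 70 mm across. Round about: a dish rack beyond x 0.45, y 0.4, and a wall cabinet 0.46 m above the worktop beyond x 0.6.
- salt_shaker: Bystander close to the jar: small glass salt shaker with a grey top, 44 mm wide, 90 mm high. Origin: centre of its underside. Leave it where it is.
- spice_jar: Bystander close to the jar: spice jar, 45 mm wide, 106 mm high. Origin: centre of its underside. Leave it where it is.
- garlic: Bystander close to the jar: head of garlic, about 53 mm wide and high. Origin: centre of its underside. Leave it where it is.

How it is judged:
On the way, in this order (a step that is already met when the one before it is completed fails the run):
1. the lid is unscrewed and lifted clear of the jar (z of lid in the frame of jar above 0.108 m and contact force between lid and jar below 0.05 N), for 0.1 s.
2. the lid stands on the worktop, open side down, let go (height (world z) of lid between -0.006 and 0.008 m and angle between lid's own z axis and vertical below 0.12 rad and contact force between the fingers and lid below 0.05 N and height (world z) of lid_top above 0.04 m), for 0.2 s.
3. the strainer is lifted out of the jar (z of strainer in the frame of jar above 0.095 m), for 0.1 s.
At the end, for the whole second after the job is handed in: The lid rests on the worktop beside the jar, open side down and level (within 0.12 rad); the strainer stands on the floor of the glass bowl within 30 mm of its centre and upright (within 0.15 rad); both are let go and at rest; the bowl is within 30 mm of where it was (all of step 2 and horizontal distance between lid and jar above 0.06 m and linear speed of each of lid, strainer below 0.02 m/s and horizontal distance between strainer and glass_bowl below 0.03 m and z of strainer in the frame of glass_bowl between 0 and 0.02 m and angle between strainer's own z axis and vertical below 0.15 rad and contact force between the fingers and strainer below 0.05 N and distance of glass_bowl from where it was at the start of the episode below 0.03 m); the robot touches nothing.
It fails at once if a bystander was pushed more than 30 mm from its place (distance of any of salt_shaker, spice_jar, garlic from where it was at the start of the episode above 0.03 m).
It fails at once if the lid was dropped (falling faster than 0.7 m/s, untouched) (linear speed of lid above 0.7 m/s and contact force between the fingers and lid below 0.01 N).
It fails at once if the strainer was dropped (falling faster than 0.7 m/s, untouched) (linear speed of strainer above 0.7 m/s and contact force between the fingers and strainer below 0.01 N).
It fails at once if the lid was torn against its thread with more than 110 N (contact force between lid and jar above 110 N).
It also fails if it takes over 72 s, if anything falls off the work surface, if the arm or the gripper's body presses on something with over 40 N, if the wrist force passes 120 N, or if a joint passes its speed limit or range.

ROBOT

A 7-joint arm with a two-finger parallel gripper is mounted at the origin on a cart in front of the work surface, level with it; the furniture and walls round the work are solid. World frame = base frame: x ahead of the robot, y to its left, z up, the work surface at z = 0. Lengths are in m, angles in rad, forces in N, time in s.
With the tool pointing down it reaches from about 0.4 to 0.85 m from the base axis. Payload 10.4 kg.
Tool frame: the origin (TCP) lies on the centre line of the jaws, within the pads' length; the fingertips stand 8 mm ahead of it and the grasp point (between the pads) lies 11 mm behind it (r.finger_overhang is the distance from the TCP to the fingertips, in m); z points along the fingers, y is the line along which they close (so a half turn about z gives the same grasp; the last joint's range is limited). The gripper opens to 87 mm and grips with 3 to 60 N. Pads are 19 mm wide; open, the fingers measure 117 mm over their backs; the gripper's body (75 mm by 190 mm) begins 51 mm behind the grasp point.
Start: joints at [-1.348, 0.332, -0.065, 1.46, 0.022, 1.35, -0.088], TCP at [0.152, 0.606, 0.231] pointing down, gripper open.
Joint ranges: [-2.6, 2.6], [-0.5, 2.12], [-1.47, 1.34], [0.16, 2.42], [-1.27, 4.41], [0.06, 2.06], [-2.6, 2.6]. Speed limits (rad/s): [2.22, 2.22, 2.79, 2.79, 3.14, 3.14, 3.14].

INTERFACE

Orientations are given as a unit quaternion [x, y, z, w].
In Python, from bench import r, vision gives the robot as it stands.
- The arm moves only by the tool drive_tool, never from a script. Its argument "series" is a list of rows, each a list of 2 entries, a list of its own where there are three numbers: the shift along the world's x, y, z in cm, then the turn about the world's z in degrees. A call has exactly 10 rows; each row shifts and turns the commanded pose from where the row before left it; what a row does not reach is not made up. A row lasts 1/8 s, in which the tool goes at most 62.5 mm and 10.7 degrees, less where a joint would pass 70% of its speed; a pose out of reach is approached as far as the arm can. A call with a gripper value outside its range is refused whole. "hand" is the closure, from 0 (fully open) to 1 (shut), set as the call begins (left out, the last holds). The fingers move at their own pace and stop on an object; "newtons" is the grip in N (left out, the last holds). Time passes only in rows, so rows that do not move let the fingers close, or fill a call up. It gives the time, the measured TCP pose, the force, the opening and the grip force at its end, in the units of the state.
- r.read_state(): the state, without advancing time (a new reading comes with each control period).
- vision.camera(name): name is "side" or "top"; returns a dict with "color" (420x560x3 uint8, red, green, blue), "intrinsics" (3x3 intrinsics, pixels), "R" (3x3) and "t" (3): a world point X has camera coordinates R X + t. Camera axes: x right, y down, z forward; pixel columns grow to the right and rows downward; lengths in m; the calibration is good to about 2 mm. A picture is of the moment at which its call begins. There is no depth.
- r.close_job(): hands the job in; it is judged then, once.
The state is a dict: "time": time; "joint_positions": joint angles; "joint_vel": joint speeds; "joint_torque": joint torques, N m; "ee_pos": TCP position; "eef_rot": TCP orientation; "ft_force": force on the tool from outside, world axes, zero at the start; "torque": the same for the moment, N m; "width": finger opening in m; "grip_force": force on a finger pad.
Only numpy, scipy, OpenCV 4.12 (cv2) and the standard library are available. Lean on these libraries where they do the work, as an engineer would, in place of code of your own. Each camera call takes 0.05 s, during which the arm holds its last target. There are 200 camera calls.

## Working session

There is one attempt and no reset: what is moved stays moved. The work goes in short steps, Python scripts to look and compute and a tool call to move; the robot and the scene stay as the last step left them, time stands still between calls to the robot, and variables do not carry over. Pictures are saved under pics/ and viewed, at most 10 in all, crops included, and the job is handed in when it is done.

Besides the shell and the picture viewer there is one more tool, called after "Call:" as name(argument=value, ...) on one line, values as JSON. drive_tool: Moves the arm, as the interface text tells. Its arguments: {"type":"object","properties":{"series":{"type":"array"},"hand":{"type":"number"},"newtons":{"type":"number"}},"required":["series"]}

```bash
mkdir -p pics; cat > h.py <<'E'
import numpy as np, cv2
from bench import r, vision
def snap(n,f):
    c=vision.camera(n); cv2.imwrite(f'pics/{f}.png',cv2.cvtColor(c['color'],cv2.COLOR_RGB2BGR)); return c
def atz(c,uv,z):
    K,R,t=np.array(c['intrinsics']),np.array(c['R']),np.array(c['t'])
    d=R.T@np.linalg.solve(K,[uv[0],uv[1],1.]); o=-R.T@t
    return o+d*(z-o[2])/d[2]
def proj(c,X):
    p=np.array(c['intrinsics'])@(np.array(c['R'])@np.array(X)+np.array(c['t'])); return p[:2]/p[2]
E
python3 - <<'E'
from h import *
import pickle
C={n:snap(n,n+'0') for n in('top','side')}
pickle.dump(C,open('c0.pkl','wb'))
for n,c in C.items(): print(n,np.round(-np.array(c['R']).T@c['t'],3),np.round(c['R'],2).tolist(),c['intrinsics'])
s=r.read_state();print(s['ee_pos'],s['eef_rot'],s['time'],s['width'])
E
```

```text
top [-0.672  0.028  1.578] [[-0.12, -0.99, 0.01], [-0.78, 0.09, -0.62], [0.61, -0.09, -0.79]] [[538.48595821   0.         278.18149296]
 [  0.         538.48595821 205.01954544]
 [  0.           0.           1.        ]]
side [-0.355 -0.727  0.67 ] [[0.58, -0.81, -0.01], [-0.4, -0.28, -0.87], [0.71, 0.51, -0.49]] [[412.53172966   0.         284.02870121]
 [  0.         412.53172966 212.10650659]
 [  0.           0.           1.        ]]
[0.15201809 0.60590493 0.22986503] [ 1.22586599e-01  9.92457638e-01 -6.00209227e-04 -4.20320495e-05] 0.1 0.08718416418135151
```

View pics/top0.png

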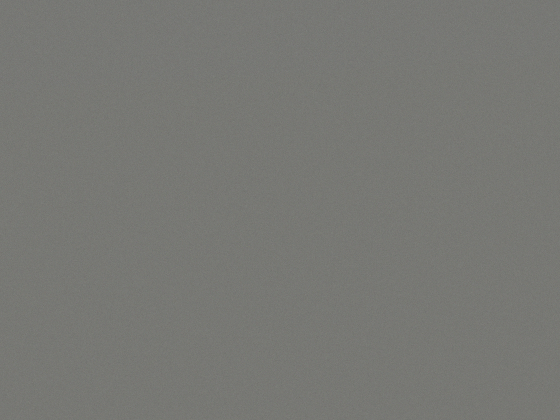

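View pics/side0.png

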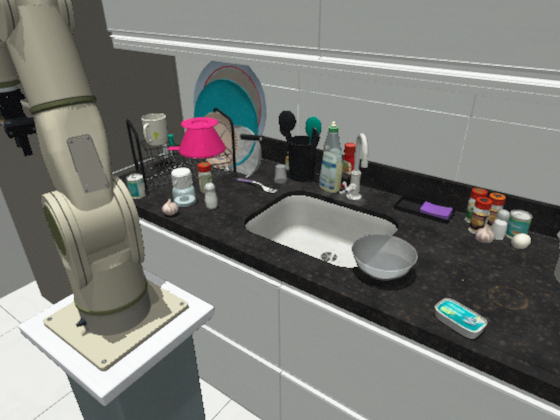

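The top view is blank grey. The side view shows the white-lidded jar near (182,178), garlic (170,208), shaker (211,197), spice jar (205,177) and the bowl near (384,258). I'll retry the top camera and enlarge the side view.

```bash
python3 - <<'E'
from h import *
import pickle
c=snap('top','top1'); print(c['color'].std())
C=pickle.load(open('c0.pkl','rb'));s=C['side']; im=cv2.imread('pics/side0.png')
a=cv2.resize(im[140:240,120:250],None,fx=6,fy=6,interpolation=cv2.INTER_CUBIC)[:, :780]
cv2.imwrite('pics/cropjar.png',a)
b=cv2.resize(im[225:290,340:430],None,fx=7,fy=7,interpolation=cv2.INTER_CUBIC); cv2.imwrite('pics/cropbowl.png',b)
for uv,z in [((181.5,173),.117),((183,202),.0),((384,248),.061),((170,213),0),((211,206),0)]: print(uv,atz(s,uv,z).round(3))
E
```

```text
2.663654889064987
(181.5, 173) [0.464 0.277 0.117]
(183, 202) [0.47  0.297 0.   ]
(384, 248) [ 0.518 -0.42   0.061]
(170, 213) [0.392 0.274 0.   ]
(211, 206) [0.505 0.197 0.   ]
```

View pics/cropjar.png

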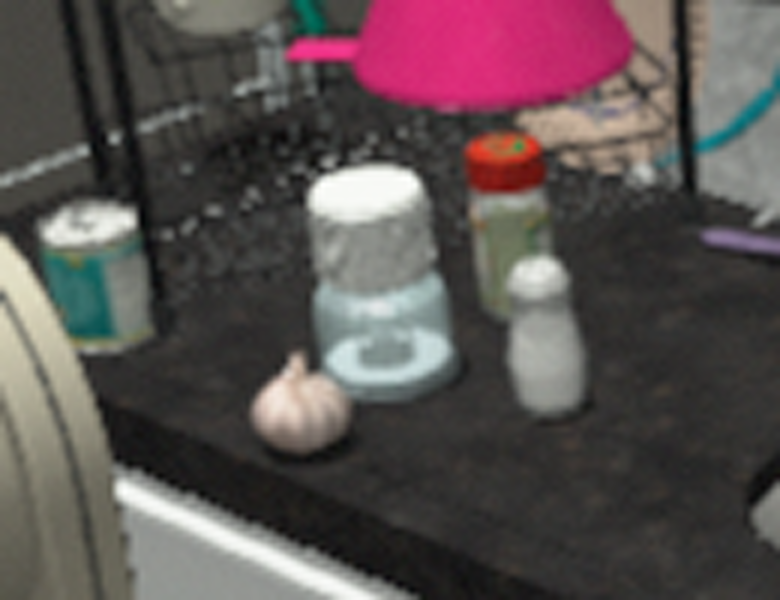

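View pics/cropbowl.png

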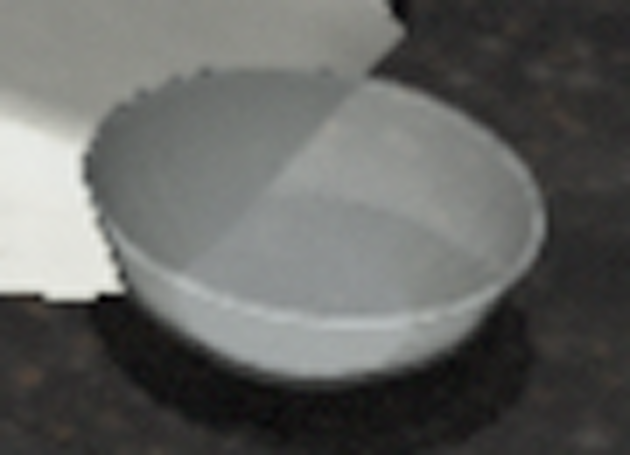

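Crop: lid top ellipse spans u 308–427, v 165–222; jar foot u 320–460, bottom 402. Bowl rim: u 85–546, v 67–328.

```bash
cat >> h.py <<'E'
from scipy.optimize import least_squares
def fitc(c,box,rad,z,w=(1,1,1,1)):
    "centre xy of horizontal circle whose projection has box (l,r,t,b)"
    a=np.linspace(0,2*np.pi,181)
    def f(p):
        q=np.array([proj(c,[p[0]+rad*np.cos(k),p[1]+rad*np.sin(k),z]) for k in a])
        return (np.array([q[:,0].min(),q[:,0].max(),q[:,1].min(),q[:,1].max()])-box)*np.array(w)
    s=least_squares(f,atz(c,[(box[0]+box[1])/2,(box[2]+box[3])/2],z)[:2]); return s.x.round(4),s.fun.round(2)
def uncrop(box,x0,y0,k): return np.array([x0+(box[0]+.5)/k-.5,x0+(box[1]+.5)/k-.5,y0+(box[2]+.5)/k-.5,y0+(box[3]+.5)/k-.5])
E
python3 - <<'E'
from h import *
import pickle
s=pickle.load(open('c0.pkl','rb'))['side']
J=lambda *b:uncrop(b,120,140,6)
print('lid',fitc(s,J(308,427,165,222),.0315,.117))
print('foot',fitc(s,J(320,460,0,402),.041,.004,(1,1,0,1)))
print('bowl',fitc(s,uncrop((85,546,67,328),340,225,7),.083,.061))
print('spice top',fitc(s,J(465,545,132,175),.0225,.106,(1,1,1,0)))
print('shaker',fitc(s,J(509,588,0,418),.022,.003,(1,1,0,1)))
print('garlic',fitc(s,J(250,352,0,0),.0265,.025,(1,1,0,0)), atz(s,J(301,301,455,455)[[0,2]],0))
E
```

```text
lid (array([0.47  , 0.2859]), array([ 0.22, -0.22,  0.95, -0.86]))
foot (array([0.4741, 0.2925]), array([-0.39,  0.4 ,  0.  , -0.04]))
bowl (array([ 0.5039, -0.4265]), array([-0.19,  0.19,  0.01, -0.05]))
spice top (array([0.5792, 0.2908]), array([ 0.2 , -0.2 ,  0.01, -0.  ]))
shaker (array([0.5003, 0.1918]), array([ 0.03, -0.03,  0.  ,  0.  ]))
garlic (array([0.3687, 0.2431]), array([-0.,  0.,  0.,  0.])) [0.38027559 0.26191762 0.        ]
```

Call:
drive_tool(series=[[[2,-3,1],0],[[3,-3,1],0],[[3,-3,1],0],[[3.5,-3.5,0],0],[[3.5,-3.5,0],0],[[3.5,-3.5,0],0],[[3.5,-3.5,0],0],[[3.5,-3.3,0],0],[[3.5,-3,0],0],[[3,-2.5,0],0]], hand=0, newtons=25)

```text
time: 1.4
ee_pos: [0.4732, 0.2866, 0.2605]
eef_rot: [0.123, 0.992, -0.0, 0.0]
ft_force: [-0.2, 0.7, -0.2]
width: 0.0873
grip_force: 0.0
```

```bash
python3 - <<'E'
from h import *
c=snap('top','top2'); print(c['color'].std()); s=r.read_state()
print(np.round(s['joint_positions'],3),s['ee_pos'],s['eef_rot'],s['time'],s['ft_force'],r.finger_overhang)
E
```

```text
2.663424995646905
[-0.842  0.156  0.252  1.621 -0.037  1.369  0.733] [0.47691563 0.28217882 0.26043104] [ 1.25831699e-01  9.92050697e-01 -9.02765341e-04  9.91386111e-04] 1.45 [ 1.86644118 -5.46763481 -0.24100072] 0.008
```

View pics/top2.png

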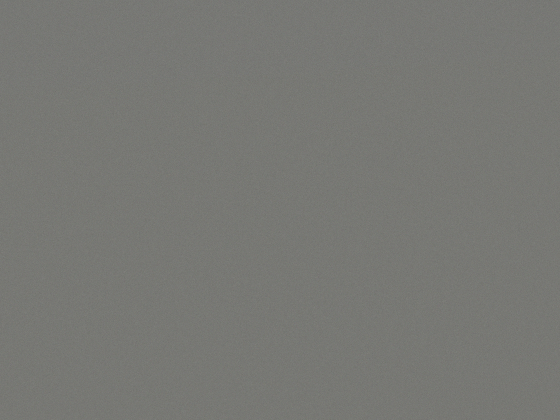

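Top camera is dead (uniform grey); only the side view is usable. Wind joint 7 back while coming down to just over the lid.

Call:
drive_tool(series=[[[0,0,-0.6],-10],[[0,0,-0.6],-10],[[0,0,-0.6],-10],[[0,0,-0.6],-10],[[0,0,-0.6],-10],[[0,0,-0.6],-10],[[0,0,-0.6],-10],[[0,0,-0.6],-10],[[0,0,-0.6],-10],[[0,0,-0.6],-10]])

```text
time: 2.7
ee_pos: [0.4718, 0.2883, 0.2002]
eef_rot: [0.841, 0.542, -0.0, 0.0]
ft_force: [0.3, -0.3, -0.6]
width: 0.0872
grip_force: 0.0
```

Call:
drive_tool(series=[[[0,0,-0.6],-10],[[0,0,-0.6],-10],[[0,0,-0.6],-10],[[0,0,-0.6],-10],[[0,0,-0.6],-10],[[0,0,-0.6],-10],[[0,0,-0.6],-10],[[0,0,-0.8],0],[[0,0,-0.5],0],[[0,0,0],0]])

```text
time: 3.95
ee_pos: [0.4718, 0.2881, 0.1451]
eef_rot: [0.999, -0.034, -0.0, 0.0]
ft_force: [0.8, -0.3, 0.3]
width: 0.0869
grip_force: 0.0
```

```bash
python3 - <<'E'
from h import *
c=snap('side','s3'); s=r.read_state()
print(np.round(s['joint_positions'],3),s['ee_pos'],s['eef_rot'],s['time'],s['ft_force'])
im=cv2.imread('pics/s3.png')
cv2.imwrite('pics/s3c.png',cv2.resize(im[110:220,120:250],None,fx=6,fy=5.4,interpolation=cv2.INTER_CUBIC) if 0 else cv2.resize(im[122:222,120:250],None,fx=6,fy=6,interpolation=cv2.INTER_CUBIC))
from scipy.spatial.transform import Rotation as Ro
y=Ro.from_quat(s['eef_rot']).apply([0,1,0]);p=np.array(s['ee_pos']);print(y)
for k in(-.0435,.0435,-.0585,.0585):
  q=proj(c,p+y*k-[0,0,.008]); print(k,((q-[120,122]+.5)*6-.5).round(0))
print(((proj(c,p-[0,0,.008])-[120,122]+.5)*6-.5).round(0))
E
```

```text
[-1.071  0.253  0.51   1.786 -0.135  1.137 -2.158] [0.47202424 0.28816481 0.1454924 ] [ 9.99393690e-01 -3.48170009e-02 -9.52570540e-05  1.40907701e-04] 4.0 [-0.37475997 -0.92874228 -0.11078121]
[-6.95917552e-02 -9.97575513e-01  2.88277665e-04]
-0.0435 [314. 246.]
0.0435 [414. 285.]
-0.0585 [297. 239.]
0.0585 [432. 292.]
[363. 265.]
```

View pics/s3c.png

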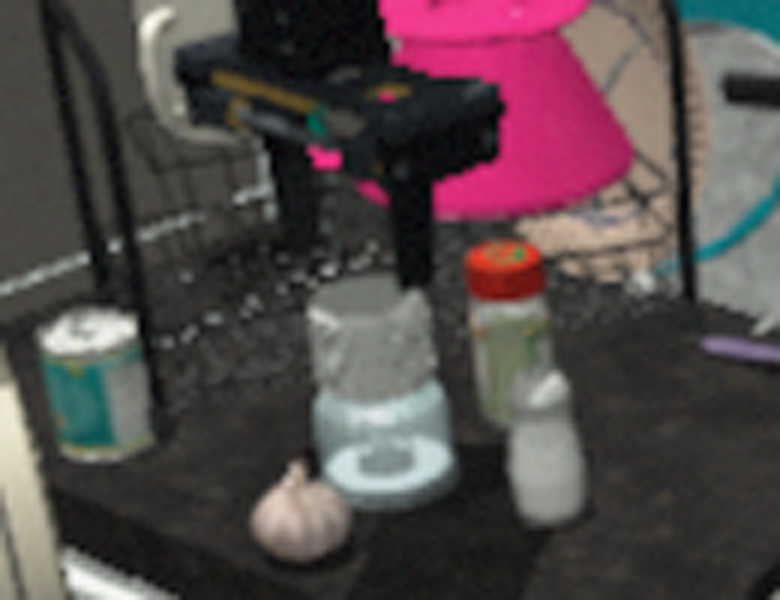

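Fingertips at about (295,245) and (413,286), matching their projection; the lid is centred between them to ~2 mm. Descend and grip lightly.

Call:
drive_tool(series=[[[0,0,-1.2],0],[[0,0,-1.2],0],[[0,0,-1.2],0],[[0,0,-1.2],0],[[0,0,-1.3],0],[[0,0,0],0],[[0,0,0],0],[[0,0,0],0],[[0,0,0],0],[[0,0,0],0]])

```text
time: 5.25
ee_pos: [0.4721, 0.2883, 0.0848]
eef_rot: [0.999, -0.036, 0.0, -0.0]
ft_force: [-0.1, 1.4, -0.0]
width: 0.0869
grip_force: 0.0
```

Call:
drive_tool(series=[[[0,0,0],0],[[0,0,0],0],[[0,0,0],0],[[0,0,0],0],[[0,0,0],0],[[0,0,0],0],[[0,0,0],0],[[0,0,0],0],[[0,0,0],0],[[0,0,0],0]], hand=1, newtons=15)

```text
time: 6.5
ee_pos: [0.4721, 0.2917, 0.0853]
eef_rot: [0.999, -0.034, 0.001, -0.002]
ft_force: [0.9, 12.1, -2.1]
width: 0.0651
grip_force: 15.0
```

Lid is ~4 mm further in +y; correct and turn 90°, watching the force.

Call:
drive_tool(series=[[[0,0.2,0],0],[[0,0.2,0],0],[[0,0,0.02],10],[[0,0,0.02],10],[[0,0,0.02],10],[[0,0,0.02],10],[[0,0,0.02],10],[[0,0,0.02],10],[[0,0,0.02],10],[[0,0,0.02],10]], newtons=25)

```text
time: 7.75
ee_pos: [0.4741, 0.2897, 0.0866]
eef_rot: [0.788, 0.616, 0.0, 0.002]
ft_force: [5.9, -5.9, 3.1]
width: 0.0653
grip_force: 25.0
```

```bash
python3 - <<'E'
from h import *
s=r.read_state()
print(np.round(s['joint_positions'],3),s['ee_pos'],s['eef_rot'],s['time'],s['ft_force'],s['torque'],s['width'])
E
```

```text
[-0.863  0.309  0.269  1.826 -0.091  1.018 -0.801] [0.47412318 0.28969266 0.08655858] [7.87614537e-01 6.16165999e-01 3.72918304e-04 1.63196012e-03] 7.75 [ 5.91622951 -5.90511744  3.14063696] [-1.52988552 -1.4027975  -0.18901248] 0.06525214514955253
```

Call:
drive_tool(series=[[[0.1,-0.1,0.02],10],[[0.1,-0.1,0.02],10],[[0,0,0.02],10],[[0,0,0.02],10],[[0,0,0.02],10],[[0,0,0.02],10],[[0,0,0.02],10],[[0,0,0.02],10],[[0,0,0.02],10],[[0,0,0.02],10]])

```text
time: 9.0
ee_pos: [0.4789, 0.2915, 0.09]
eef_rot: [0.034, 0.999, 0.003, 0.005]
ft_force: [18.3, 7.6, -5.2]
width: 0.0648
grip_force: 25.0
```

Call:
drive_tool(series=[[[0,0,0.02],10],[[0,0,0.02],10],[[0,0,0.02],10],[[0,0,0.02],10],[[0,0,0.02],10],[[0,0,0.02],10],[[0,0,0.02],10],[[0,0,0],0],[[0,0,0],0],[[0,0,0],0]])

```text
time: 10.25
ee_pos: [0.4762, 0.2941, 0.0911]
eef_rot: [-0.545, 0.839, 0.001, 0.004]
ft_force: [8.8, 14.2, -2.2]
width: 0.065
grip_force: 25.0
```

```bash
python3 - <<'E'
from h import *
s=r.read_state()
print(np.round(s['joint_positions'],3),s['ee_pos'],s['eef_rot'],s['time'],s['ft_force'],s['torque'],s['width'])
E
```

```text
[-0.494  0.311 -0.163  1.798  0.056  1.029  2.045] [0.47617225 0.29412584 0.09106541] [-0.54464758  0.83865299  0.00131452  0.00429533] 10.25 [ 8.77539042 14.16224782 -2.20164781] [ 3.38353841e+00 -1.78720196e+00 -6.92934081e-04] 0.06501133628678288
```

Averaging opposite angles puts the lid axis at (0.4754, 0.2918). Release, recentre, unwind.

Call:
drive_tool(series=[[[0,0,0],0],[[0,0,0],0],[[0,0,0],0],[[0.07,0.09,0],-10],[[0.07,0.09,0],-10],[[0,0,0],-10],[[0,0,0],-10],[[0,0,0],-10],[[0,0,0],-10],[[0,0,0],-10]], hand=0)

```text
time: 11.5
ee_pos: [0.4753, 0.2916, 0.0894]
eef_rot: [0.039, 0.999, -0.0, -0.0]
ft_force: [-0.4, -0.5, -0.0]
width: 0.0869
grip_force: 0.0
```

Call:
drive_tool(series=[[[0,0,0],-10],[[0,0,0],-10],[[0,0,0],-10],[[0,0,0],-10],[[0,0,0],-10],[[0,0,0],-10],[[0,0,0],-10],[[0,0,0],-10],[[0,0,0],-10],[[0,0,0],-10]])

```text
time: 12.75
ee_pos: [0.4753, 0.2917, 0.0894]
eef_rot: [0.79, 0.613, -0.0, 0.0]
ft_force: [-0.1, -0.4, -0.5]
width: 0.087
grip_force: 0.0
```

Call:
drive_tool(series=[[[0,0,0],0],[[0,0,0],0],[[0,0,0],0],[[0,0,0],0],[[0,0,0],0],[[0,0,0],0],[[0,0,0],0],[[0,0,0],0],[[0,0,0],0],[[0,0,0],0]], hand=1)

```text
time: 14.0
ee_pos: [0.4754, 0.292, 0.0895]
eef_rot: [0.788, 0.615, 0.0, 0.0]
ft_force: [-0.2, -0.4, -1.5]
width: 0.0647
grip_force: 25.0
```

```bash
python3 - <<'E'
from h import *
s=r.read_state()
print(np.round(s['joint_positions'],3),s['ee_pos'],s['eef_rot'],s['time'],s['ft_force'],s['torque'],s['width'])
E
```

```text
[-0.862  0.311  0.268  1.816 -0.095  1.027 -0.803] [0.47544243 0.29204811 0.08954458] [7.88449338e-01 6.15099700e-01 8.59632395e-06 1.73204102e-05] 14.0 [-0.15098682 -0.35847546 -1.45242214] [-0.12878015  0.09465356  0.0545137 ] 0.06470474737342165
```

Call:
drive_tool(series=[[[0,0,0.02],10],[[0,0,0.02],10],[[0,0,0.02],10],[[0,0,0.02],10],[[0,0,0.02],10],[[0,0,0.02],10],[[0,0,0.02],10],[[0,0,0.02],10],[[0,0,0.02],10],[[0,0,0.02],10]])

```text
time: 15.25
ee_pos: [0.4757, 0.2921, 0.0917]
eef_rot: [0.033, 0.999, 0.0, 0.0]
ft_force: [0.2, -1.1, -1.4]
width: 0.0651
grip_force: 25.0
```

Call:
drive_tool(series=[[[0,0,0.02],10],[[0,0,0.02],10],[[0,0,0.02],10],[[0,0,0.02],10],[[0,0,0.02],10],[[0,0,0.02],10],[[0,0,0.02],10],[[0,0,0.02],10],[[0,0,0.02],10],[[0,0,0],0]])

```text
time: 16.5
ee_pos: [0.4755, 0.2923, 0.0935]
eef_rot: [-0.681, 0.732, 0.0, 0.0]
ft_force: [0.0, 2.6, 0.2]
width: 0.0648
grip_force: 25.0
```

Call:
drive_tool(series=[[[0,0,0.05],0],[[0,0,0.05],0],[[0,0,0.1],0],[[0,0,0.1],0],[[0,0,0],0],[[0,0,0],0],[[0,0,0],0],[[0,0,0],0],[[0,0,0],0],[[0,0,0],0]])

```text
time: 17.75
ee_pos: [0.4755, 0.2922, 0.0964]
eef_rot: [-0.681, 0.732, 0.0, 0.0]
ft_force: [0.9, 3.8, -1.2]
width: 0.0646
grip_force: 25.0
```

```bash
python3 - <<'E'
from h import *
s=r.read_state()
print(np.round(s['joint_positions'],3),s['ee_pos'],s['eef_rot'],s['time'],s['ft_force'],s['torque'],s['width'])
E
```

```text
[-0.453  0.311 -0.21   1.787  0.074  1.051  2.381] [0.47550291 0.29215248 0.09644382] [-6.81493284e-01  7.31824362e-01  4.73514215e-05  7.01334621e-05] 17.75 [ 0.87598987  3.7878511  -1.19961074] [ 0.96136653 -0.10542037  0.08232906] 0.06455310521760489
```

Lid is free. Lift, then carry it to the strip.

Call:
drive_tool(series=[[[0,0,1],0],[[0,0,1.5],0],[[0,0,1.5],0],[[0,0,1.5],0],[[0,0,1.5],0],[[0,0,0.5],0],[[-0.2,-2,0],-8],[[-0.3,-3,0],-8],[[-0.5,-4,0],-8],[[-0.5,-4,0],-8]])

```text
time: 19.0
ee_pos: [0.46, 0.1608, 0.1712]
eef_rot: [-0.451, 0.892, 0.0, -0.0]
ft_force: [0.8, 0.2, -1.1]
width: 0.0647
grip_force: 25.0
```

Call:
drive_tool(series=[[[-0.5,-4,0],-8],[[-0.5,-4,0],-8],[[-0.5,-4,0],-8],[[-0.5,-4,0],-8],[[-0.5,-4,0],-8],[[-0.5,-3.5,0],-8],[[-0.5,-2.7,0],-8],[[0,0,-1],0],[[0,0,-1.5],0],[[0,0,-1.5],0]])

```text
time: 20.25
ee_pos: [0.4253, -0.0989, 0.13]
eef_rot: [0.017, 1.0, 0.0, -0.0]
ft_force: [0.2, -1.1, -0.8]
width: 0.0647
grip_force: 25.0
```

```bash
python3 - <<'E'
from h import *
c=snap('side','s4');s=r.read_state()
print(np.round(s['joint_positions'],3),s['ee_pos'],s['eef_rot'],s['time'],s['ft_force'],s['torque'],s['width'])
im=cv2.imread('pics/s4.png');cv2.imwrite('pics/s4c.png',cv2.resize(im[120:320,130:330],None,fx=3,fy=3,interpolation=cv2.INTER_CUBIC))
E
```

```text
[-5.600e-02  1.000e-03  1.810e-01  2.070e+00 -0.000e+00  1.075e+00
  1.662e+00] [ 0.42421278 -0.09894913  0.12817805] [ 1.70187753e-02  9.99853648e-01  1.53232157e-04 -1.73781779e-03] 20.3 [-0.19869996  0.4087068  -2.57469667] [ 0.09178896  0.12654455 -0.00193568] 0.0648325642128701
```

View pics/s4c.png

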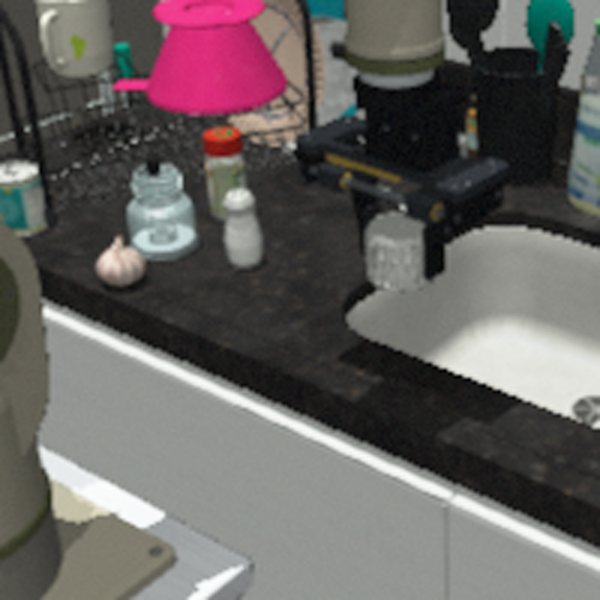

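Lid hangs level at crop (395,250); the strainer's black knob is visible at crop (154,166). Lower the lid.

Call:
drive_tool(series=[[[-0.3,0,-1.5],0],[[-0.2,0,-1.5],0],[[0,0,-1.5],0],[[0,0,-1.5],0],[[0,0,-1.5],0],[[0,0,-1.5],0],[[0,0,-1],0],[[0,0,-0.5],0],[[0,0,-0.3],0],[[0,0,0],0]])

```text
time: 21.55
ee_pos: [0.4206, -0.1, 0.0235]
eef_rot: [0.018, 1.0, 0.0, 0.0]
ft_force: [-0.3, 0.3, -0.3]
width: 0.0647
grip_force: 25.0
```

Call:
drive_tool(series=[[[0,0,-0.05],0],[[0,0,-0.05],0],[[0,0,-0.05],0],[[0,0,-0.05],0],[[0,0,-0.05],0],[[0,0,-0.05],0],[[0,0,-0.05],0],[[0,0,0],0],[[0,0,0],0],[[0,0,0],0]])

```text
time: 22.8
ee_pos: [0.4205, -0.1, 0.0199]
eef_rot: [0.018, 1.0, 0.0, 0.0]
ft_force: [0.1, -0.1, -0.9]
width: 0.0648
grip_force: 25.0
```

```bash
python3 - <<'E'
from h import *
import pickle
s=r.read_state(); print(s['ee_pos'],s['ft_force'],s['eef_rot'])
c=pickle.load(open('c0.pkl','rb'))['side']; im=cv2.imread('pics/s4.png')
cr=cv2.resize(im[160:215,150:230],None,fx=10,fy=10,interpolation=cv2.INTER_CUBIC)
k=[((proj(c,[.4754,.2918,z])-[150,160]+.5)*10-.5).round(0) for z in(.111,.093)]; print(k)
cv2.imwrite('pics/knob.png',cr)
E
```

```text
[ 0.42048996 -0.09995348  0.01988111] [ 0.09381463 -0.10786533 -0.86861366] [1.81791633e-02 9.99834744e-01 5.68129912e-05 1.44285515e-05]
[array([316., 130.]), array([323., 179.])]
```

View pics/knob.png

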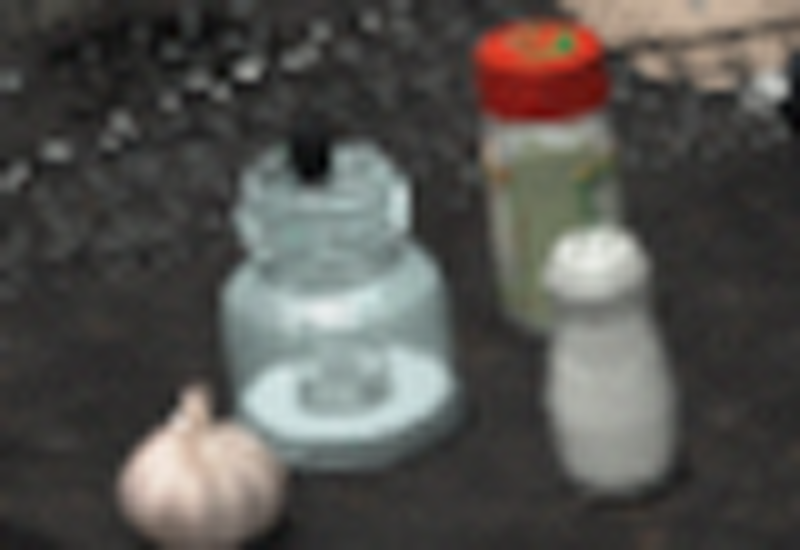

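Knob is at about (312,155) in the crop, within ~4 mm of the jar axis, slightly towards +y. The lid isn't in contact yet; continue down.

Call:
drive_tool(series=[[[0,0,-0.05],0],[[0,0,-0.05],0],[[0,0,-0.05],0],[[0,0,0],0],[[0,0,0],0],[[0,0,0],0],[[0,0,0],0],[[0,0,0],0],[[0,0,0],0],[[0,0,0],0]])

```text
time: 24.05
ee_pos: [0.4206, -0.1, 0.0196]
eef_rot: [0.018, 1.0, 0.0, -0.0]
ft_force: [-8.8, 1.3, 22.2]
width: 0.0651
grip_force: 25.0
```

Contact. Ease off, release, rise and return to the jar.

Call:
drive_tool(series=[[[0,0,0.1],0],[[0,0,0],0],[[0,0,0],0],[[0,0,0],0],[[0,0,0],0],[[0,0,0],0],[[0,0,0],0],[[0,0,0],0],[[0,0,0],0],[[0,0,0],0]], hand=0)

```text
time: 25.3
ee_pos: [0.4205, -0.1, 0.0194]
eef_rot: [0.018, 1.0, 0.0, -0.0]
ft_force: [0.2, 0.5, -0.7]
width: 0.0873
grip_force: 0.0
```

Call:
drive_tool(series=[[[0,0,0.5],0],[[0,0,1.5],0],[[0,0,2],0],[[0,0,2],0],[[0,0,3],0],[[0,0,3],0],[[0,0,3],0],[[0,1,1],0],[[0.5,3,0],0],[[0.5,4,0],0]])

```text
time: 26.55
ee_pos: [0.4302, -0.019, 0.1794]
eef_rot: [0.019, 1.0, 0.0, 0.0]
ft_force: [0.9, -0.4, -0.7]
width: 0.0868
grip_force: 0.0
```

Call:
drive_tool(series=[[[0.6,4,0],0],[[0.6,4,0],0],[[0.6,4,0],0],[[0.6,4,0],0],[[0.6,4,0],0],[[0.6,4,0],0],[[0.6,4,0],0],[[0.3,3.3,0],0],[[0,0,0],0],[[0,0,0],0]])

```text
time: 27.8
ee_pos: [0.4751, 0.2925, 0.179]
eef_rot: [0.018, 1.0, -0.0, -0.0]
ft_force: [-0.0, -0.6, 0.3]
width: 0.0872
grip_force: 0.0
```

```bash
python3 - <<'E'
from h import *
c=snap('side','s5');s=r.read_state()
print(np.round(s['joint_positions'],3),s['ee_pos'],s['eef_rot'],s['time'],s['ft_force'])
im=cv2.imread('pics/s5.png');a=cv2.resize(im[100:220,130:280],None,fx=4,fy=4,interpolation=cv2.INTER_CUBIC)
cv2.imwrite('pics/s5c.png',cv2.resize(im[90:290,130:330],None,fx=3,fy=3,interpolation=cv2.INTER_CUBIC))
E
```

```text
[-0.472  0.229 -0.186  1.703  0.045  1.215  0.865] [0.47533397 0.29205677 0.17916262] [ 1.86604638e-02  9.99825797e-01 -3.64204980e-04 -1.75304773e-04] 27.85 [-0.46291    -0.33777764 -0.03637036]
```

View pics/s5c.png

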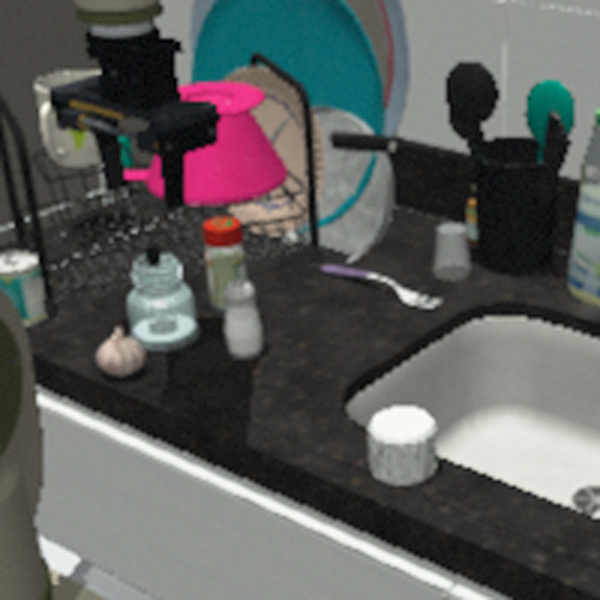

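Lid stands upright on the worktop at crop (403,445); jar and bystanders unmoved. Descend to the knob, fingertips just above the rim, and grip.

Call:
drive_tool(series=[[[0,0.1,-1],0],[[0,0,-1.5],0],[[0,0,-1.5],0],[[0,0,-1.5],0],[[0,0,-1],0],[[0,0,-0.6],0],[[0,0,-0.3],0],[[0,0,0],0],[[0,0,0],0],[[0,0,0],0]])

```text
time: 29.1
ee_pos: [0.4756, 0.2941, 0.1057]
eef_rot: [0.018, 1.0, 0.0, 0.0]
ft_force: [-0.5, -0.1, 0.5]
width: 0.0872
grip_force: 0.0
```

Call:
drive_tool(series=[[[0,0,0],0],[[0,0,0],0],[[0,0,0],0],[[0,0,0],0],[[0,0,0],0],[[0,0,0],0],[[0,0,0],0],[[0,0,0],0],[[0,0,0],0],[[0,0,0],0]], hand=1, newtons=15)

```text
time: 30.35
ee_pos: [0.4755, 0.294, 0.1054]
eef_rot: [0.018, 1.0, 0.0, -0.0]
ft_force: [-0.2, -0.3, 0.3]
width: 0.0153
grip_force: 15.0
```

Call:
drive_tool(series=[[[0,0,0.4],0],[[0,0,0.8],0],[[0,0,1],0],[[0,0,1.4],0],[[0,0,1.4],0],[[0,0,1.5],0],[[0,0,1.5],0],[[0,0,1.5],0],[[0,0,1.5],0],[[0,0,1],0]])

```text
time: 31.6
ee_pos: [0.4756, 0.2942, 0.2265]
eef_rot: [0.018, 1.0, 0.0, 0.0]
ft_force: [0.0, 1.0, -1.8]
width: 0.0154
grip_force: 15.0
```

```bash
python3 - <<'E'
from h import *
c=snap('side','s6');s=r.read_state()
print(s['ee_pos'],s['ft_force'],s['width'])
for z in(0,.1,.2): print(z,atz(c,(352,196),z).round(3),atz(c,(362,140),z).round(3))
im=cv2.imread('pics/s6.png');cv2.imwrite('pics/s6c.png',cv2.resize(im[90:220,110:260],None,fx=4.5,fy=4.5,interpolation=cv2.INTER_CUBIC))
E
```

```text
[0.47598361 0.29439173 0.22758935] [ 0.54494665 -0.36126793 -0.46295507] 0.015717946907811538
0 [ 0.846 -0.163  0.   ] [1.4  0.07 0.  ]
0.1 [ 0.667 -0.247  0.1  ] [ 1.139 -0.049  0.1  ]
0.2 [ 0.488 -0.331  0.2  ] [ 0.877 -0.168  0.2  ]
```

View pics/s6c.png

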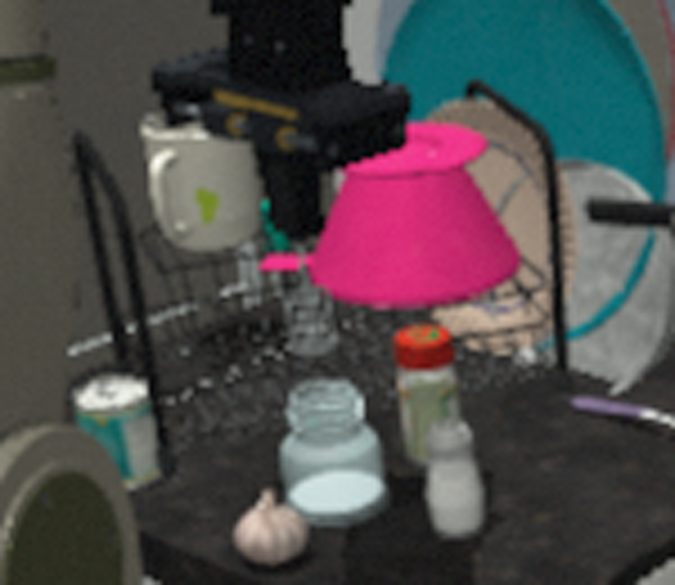

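Strainer hangs upright below the jaws at crop (310,300), out of the jar; everything else in place. Carry it to the bowl at (0.504, −0.427).

Call:
drive_tool(series=[[[-0.2,-1,0.5],0],[[-0.3,-2,0.5],0],[[-0.5,-3,0],0],[[-0.5,-4,0],-6],[[-0.5,-4,0],-6],[[-0.5,-4,0],-6],[[-0.5,-4,0],-6],[[-0.5,-4,0],-6],[[-0.5,-4,0],-6],[[0,-4,0],-6]])

```text
time: 32.9
ee_pos: [0.4341, -0.0484, 0.2354]
eef_rot: [0.377, 0.926, 0.0, -0.0]
ft_force: [0.2, 0.3, -0.8]
width: 0.015
grip_force: 15.0
```

Call:
drive_tool(series=[[[0,-4,0],-6],[[0.5,-4,0],-6],[[0.5,-4,0],-6],[[0.8,-4,0],0],[[0.8,-4,0],0],[[0.8,-4,0],0],[[0.9,-4,0],0],[[0.9,-4,0],0],[[0.9,-3,0],0],[[0.8,-2,0],0]])

```text
time: 34.15
ee_pos: [0.5025, -0.4183, 0.2352]
eef_rot: [0.517, 0.856, -0.0, -0.0]
ft_force: [0.4, -0.2, -1.4]
width: 0.0152
grip_force: 15.0
```

```bash
python3 - <<'E'
from h import *
s=r.read_state(); print(np.round(s['joint_positions'],3),s['ee_pos'],s['time'],s['ft_force'],s['width'])
E
```

```text
[ 0.306  0.411  0.437  1.391 -0.173  1.378  1.229] [ 0.50254338 -0.41833006  0.23520386] 34.15 [ 0.41385335 -0.1652527  -1.40250092] 0.015243487445524563
```

Call:
drive_tool(series=[[[0,-0.5,0],0],[[0,-0.5,-1],0],[[0,0,-2],0],[[0,0,-2],0],[[0,0,-2],0],[[0,0,-2],0],[[0,0,-2],0],[[0,0,-1],0],[[0,0,-0.6],0],[[0,0,0],0]])

```text
time: 35.4
ee_pos: [0.5045, -0.426, 0.1094]
eef_rot: [0.516, 0.857, 0.0, 0.0]
ft_force: [-0.7, 0.3, -1.4]
width: 0.0158
grip_force: 15.0
```

Call:
drive_tool(series=[[[0,0,-0.1],0],[[0,0,-0.1],0],[[0,0,-0.05],0],[[0,0,-0.05],0],[[0,0,-0.05],0],[[0,0,-0.05],0],[[0,0,0],0],[[0,0,0],0],[[0,0,0],0],[[0,0,0],0]])

```text
time: 36.65
ee_pos: [0.5045, -0.426, 0.1054]
eef_rot: [0.516, 0.857, 0.0, 0.0]
ft_force: [-0.4, 0.4, 0.1]
width: 0.0152
grip_force: 15.0
```

Call:
drive_tool(series=[[[0,0,-0.05],0],[[0,0,-0.05],0],[[0,0,-0.05],0],[[0,0,-0.05],0],[[0,0,-0.05],0],[[0,0,-0.05],0],[[0,0,-0.05],0],[[0,0,0],0],[[0,0,0],0],[[0,0,0],0]])

```text
time: 37.9
ee_pos: [0.5045, -0.426, 0.1019]
eef_rot: [0.516, 0.857, 0.0, 0.0]
ft_force: [-0.3, 0.5, -1.0]
width: 0.0154
grip_force: 15.0
```

Call:
drive_tool(series=[[[0,0,-0.05],0],[[0,0,-0.05],0],[[0,0,0],0],[[0,0,0],0],[[0,0,0],0],[[0,0,0],0],[[0,0,0],0],[[0,0,0],0],[[0,0,0],0],[[0,0,0],0]])

```text
time: 39.15
ee_pos: [0.5046, -0.4263, 0.1014]
eef_rot: [0.516, 0.857, -0.0, 0.0]
ft_force: [-1.7, -0.8, 5.2]
width: 0.0154
grip_force: 15.0
```

Contact at the expected height (0.1014). Release and rise.

Call:
drive_tool(series=[[[0,0,0.05],0],[[0,0,0],0],[[0,0,0],0],[[0,0,0],0],[[0,0,0],0],[[0,0,0],0],[[0,0,0],0],[[0,0,0],0],[[0,0,0],0],[[0,0,0],0]], hand=0.6)

```text
time: 40.4
ee_pos: [0.5045, -0.4259, 0.1014]
eef_rot: [0.516, 0.857, 0.0, 0.0]
ft_force: [0.4, 0.4, 0.1]
width: 0.0349
grip_force: 0.0
```

Call:
drive_tool(series=[[[0,0,0.5],0],[[0,0,1],0],[[0,0,1.5],0],[[0,0,2],0],[[0,0,2],0],[[0,0,2],0],[[0,0,2],0],[[0,0,1],0],[[0,0,0],0],[[0,0,0],0]])

```text
time: 41.65
ee_pos: [0.5042, -0.4257, 0.2205]
eef_rot: [0.516, 0.857, 0.0, -0.001]
ft_force: [0.3, -1.0, -0.5]
width: 0.0345
grip_force: 0.0
```

```bash
python3 - <<'E'
from h import *
c=snap('side','s7')
im=cv2.imread('pics/s7.png').astype(int); g=im.sum(2)//3
u0=proj(c,[.504,-.4265,.006]);u1=proj(c,[.504,-.4265,.107]);u2=proj(c,[.504,-.4265,.089]);print(u0,u1,u2)
x,y=int(u1[0]),int(u1[1])
print(g[y-6:y+24:2,x-14:x+16:2])
# shift of bowl rim vs. start
o=cv2.cvtColor(cv2.imread('pics/side0.png'),cv2.COLOR_BGR2GRAY);n=cv2.cvtColor(cv2.imread('pics/s7.png'),cv2.COLOR_BGR2GRAY)
m=cv2.matchTemplate(n[240:300,335:435],o[255:285,345:425],cv2.TM_CCOEFF_NORMED);print(cv2.minMaxLoc(m),'expect (10,15)')
E
```

```text
[381.81575031 268.68820116] [386.25541503 236.38982762] [385.43341192 242.36986554]
[[137 139 142 138 141 141 136 134 128 127 128 128 111  47  44]
 [139 140 141 142 141 138 138 135 130 127 120 112  51  47  52]
 [132 130 131 131 130 134 121 114 129 123 109  40  44  42  46]
 [110 112 109 110 112  91  20  18  85 120 114  96  76  41  44]
 [110 111 110 112 113  68  20  22  63 127 135 136 146 130 102]
 [112 114 115 116 117  44  16  18  96 138 136 135 134 133 136]
 [118 118 119 119 119  71  17  15 117 140 138 138 137 136 136]
 [120 118 123 120 125 125  99 132 147 142 141 142 148 139 133]
 [122 124 127 125 127 128 115 155 149 147 145 144 143 147 138]
 [124 128 127 128 133 136 117 155 152 147 152 149 144 141 138]
 [127 126 131 130 139 125 122 139 141 139 138 137 135 139 136]
 [127 129 131 132 130 122 117 128 137 139 139 138 137 136 135]
 [127 130 122 119 136 114 130 128 120 140 136 137 136 138 134]
 [130 138 119 133 142 113 130 132 114 138 139 137 139 135 132]
 [138 145 123 115 131 107 119 128 128 140 139 139 137 135 133]]
(0.012594773434102535, 0.9846943616867065, (20, 30), (10, 15)) expect (10,15)
```

The knob is dark at pixel (385,239), where an upright strainer in the middle of the bowl should put it, and the bowl hasn't moved.

```bash
python3 -c "
from bench import r
print(r.close_job())"
```

```text
the job is handed in; nothing more can be done
None
```

The job is handed in, with no verdict returned: the lid stands open side down on the worktop, the strainer stands upright in the middle of the bowl, and I saw no shift in the bowl or in the things round the jar.

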